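Clamp a memo-pad block in the padding press

ROBOT

A 7-joint arm with a two-finger parallel gripper is mounted at the origin on the work surface. World frame = base frame: x ahead of the robot, y to its left, z up, the work surface at z = 0. Lengths are in m, angles in rad, forces in N, time in s.
With the tool pointing down it reaches from about 0.35 to 0.9 m from the base axis. Payload 8.1 kg.
Tool frame: the origin (TCP) lies between the finger pads; the fingertips stand 8 mm ahead of it and the grasp point (between the pads) lies 11 mm behind it (arm.tcp_to_tips is the distance from the TCP to the fingertips, in m); z points along the fingers, x is the direction in which the jaws open and shut, and the axes are right-handed (so a half turn about z gives the same grasp; the last joint's range is limited). The gripper opens to 92 mm and grips with 3 to 60 N. Pads are 19 mm wide; open, the fingers measure 130 mm over their backs; the gripper's body (75 mm by 190 mm) begins 47 mm behind the grasp point.
Start: joints at [-1.37, 0.434, 0.025, 1.573, -0.012, 1.134, -0.075], TCP at [0.187, 0.596, 0.211] pointing down, gripper open.
Joint ranges: [-2.62, 2.62], [-0.44, 2.09], [-1.27, 1.32], [0.08, 2.57], [-1.32, 4.46], [0.12, 2], [-2.74, 2.74]. Speed limits (rad/s): [2.22, 2.22, 3.01, 3.01, 3.14, 3.14, 3.14].

INTERFACE

Orientations are given as a rotation vector (axis times angle).
In Python, from cell import arm, eyes gives the robot as it stands.
- The arm moves only by the tool play_rows, never from a script. Its argument "rows" is a list of rows, each a list of 3 entries, a list of its own where there are three numbers: the shift along the tool's x, y, z each as a share of 50 cm, from -1 to 1, then the turn, a rotation vector about the tool's x, y, z each as a share of 60 degrees, from -1 to 1, then the opening, from -1 (shut) to 1 (fully open), so that 0 is half open. In form: [[[dx, dy, dz], [ax, ay, az], grip], ...]. A call has 1 to 10 rows; each row is the pose to reach, as a shift and turn from the pose commanded when the call began, along the tool's axes at that moment; what a row does not reach only later rows make up. A row lasts 1/10 s, in which the tool goes at most 50 mm and 8.59 degrees, less where a joint would pass 70% of its speed; a pose out of reach is approached as far as the arm can. A call with a number of a shift or a turn outside -1 to 1 is refused whole. A call with a gripper value outside its range is refused whole. The fingers move at their own pace and stop on an object; "newtons" is the grip in N (left out, the last holds). Time passes only in rows, so rows that repeat a pose let the fingers close. It gives the time, the measured TCP pose, the force and the opening at its end, in the units of the state.
- arm.observe(): the state, without advancing time (a new reading comes with each control period).
- eyes.get_image(name): name is "scene" or "top"; returns (picture, depth): 384x512x3 uint8, red, green, blue; 384x512 float32, m along the optical axis (not along the pixel's ray), 0 where there is no reading.
- eyes.get_calibration(name): a dict with "intrinsics" (3x3 intrinsics, pixels), "R" (3x3) and "t" (3): a world point X has camera coordinates R X + t. Camera axes: x right, y down, z forward; pixel columns grow to the right and rows downward; lengths in m; the calibration is good to about 2 mm. A picture is of the moment at which its call begins. get_calibration takes no time and is no camera call.
- arm.sign_off(): hands the job in, once; it reports no verdict.
The state is a dict: "clock": time; "joints": joint angles; "dq": joint speeds; "joint_efforts": joint torques, N m; "position": TCP position; "ee_rot": TCP orientation; "force": force on the tool from outside, world axes, zero at the start; "ft_torque": the same for the moment, N m; "width": opening from 0.0 (shut) to 1.0 (fully open).
Only numpy, scipy, OpenCV 4.12 (cv2) and the standard library are available. Lean on these libraries where they do the work, as an engineer would, in place of code of your own. Each camera call takes 0.05 s, during which the arm holds its last target.

TASK

Gently slide the block of memo sheets along the guide rails into the padding press until it is fully home against the back stop, then turn the crank clockwise until the force indicator tab pops out of its housing. Stop there: tightening on until the tab jumps to its second notch spoils the pad. Leave the pad clamped and the other things on the counter alone.

Things in the scene. Friction and masses are not known exactly. Their poses are not given: they have to be found in the camera images.
- press: Grey C-frame screw press bolted down. Origin on the counter under the screw axis; x points into the press (the way the pad is pushed, to stop and column), z up. Base plate 400 x 150 mm, 12 mm thick, x -275 to 125 mm. Two guide rails along x, x -260 to 40 mm, 12 mm high, inner faces 107 mm apart. Overarm 46 mm wide, top 146 mm above the counter, free end at x = -32 mm. Crank on top.
- stop_face (a point): Middle of the flat face of the back stop (110 mm wide, top 57 mm above the counter), at x = 45, y = 0, z = 30 mm of the press; the pad's far end must touch this face.
- pad: Loose rigid block of memo sheets between two boards, 210 x 100 x 36 mm, about 0.5 kg; lies flat on the press base between the guide rails, partly under the platen, 50 to 90 mm short of the stop. Origin at the centre of its underside, x along its 210 mm length into the press, z up. Fully home, its origin is 105 mm before the stop face.
- screw_axis (a point): Point on the vertical screw axis at the height of the middle of the crank knob (187 mm above the counter).
- knob_grip (a point): Middle of the crank's black upright knob: a freely revolving round sleeve 18 mm in diameter, 40 mm tall (20 mm above and below this point), 55 mm from the screw axis; keeps its height. Below it the flat crank arm, 18 mm wide, top 164 mm above the counter; the hub (32 mm wide) on the axis ends 168 mm above the counter; nothing else is that high.
- crank (a joint): Turn of the crank in rad, growing clockwise seen from above = tightening. At 0 the knob lies on the +y side of the press, at pi/2 on the +x side; it starts between 0 and 3.1. Each turn lowers the platen 6 mm. About 1 to 2.5 turns are needed. The screw is stiff (about 3 N at the knob, up to 5 N when clamped) and does not spring back.
- platen: Dark steel pressing plate 72 x 90 x 10 mm under the screw. Origin on the screw axis, 56 mm below its underside. With the crank at 0 the underside is 8 mm above the pad's top; it falls 6 mm a turn until it sits on the pad. Further turning compresses the spring in the dark housing above: 36 N preload, then 9 N per mm.
- tab (a joint): Travel in m of the white indicator tab (25 x 9 mm) in the front (-x) face of the dark housing above the platen. 0: flush. About 0.016: popped out, set force reached. 0.025 or more: second notch, overtightened. It jumps. The set force differs each time: the tab pops after 2 to 6 mm of spring compression, the second notch 2.2 mm (1/3 turn) later. Once out it stays out.
- tab_end (a point): Middle of the outer end face of the indicator tab.
- glue: Bystander: white closed bottle, 52 mm diameter, 130 mm tall; origin at the centre of its underside.
- tape: Bystander: roll of clear tape lying flat, 90 mm diameter, 24 mm high; origin at the centre of its underside.
- pencup: Bystander: empty grey cup, 76 mm diameter, 95 mm tall; origin at the centre of its underside.
- refills: Bystander: cardboard box 90 x 60 x 35 mm; origin at the centre of its underside.
There are look-alikes about, which are no part of the job. There is more than one size of the pad; the one meant has the size given above.

How it is judged:
By the outcome, as a careful person would: the job done as asked, in the order asked, and still so for the second after the job is handed in, with the robot touching nothing.
It also fails if it takes over 72 s, if anything falls off the work surface, if the arm or the gripper's body presses on something with over 40 N, if the wrist force passes 120 N, or if a joint passes its speed limit or range.

## Working session

There is one attempt and no reset: what is moved stays moved. The work goes in short steps, Python scripts to look and compute and a tool call to move; the robot and the scene stay as the last step left them, time stands still between calls to the robot, and variables do not carry over. Pictures are saved under pics/ and viewed, and the job is handed in when it is done.

Besides the shell and the picture viewer there is one more tool, called after ">>>" by a JSON object that holds its "api" and its "payload". play_rows: Moves the arm, as the interface text tells. Its arguments: {"type":"object","properties":{"rows":{"type":"array","items":{"type":"array"}},"newtons":{"type":"number"}},"required":["rows"]}

```bash
ls; mkdir -p pics
cat > h.py <<'E'
import numpy as np, cv2
from cell import arm, eyes
def snap(n,tag):
    im,d=eyes.get_image(n); np.savez(f'pics/{tag}.npz',im=im,d=d)
    cv2.imwrite(f'pics/{tag}.png',im[:,:,::-1]); return im,d
def cal(n):
    c=eyes.get_calibration(n); return np.array(c['intrinsics']),np.array(c['R']),np.array(c['t']).ravel()
def ray(n,uv,z):
    K,R,t=cal(n); C=-R.T@t; d=R.T@np.linalg.inv(K)@np.array([uv[0],uv[1],1.]); return C+d*(z-C[2])/d[2]
def cloud(n,d):
    K,R,t=cal(n); v,u=np.mgrid[:d.shape[0],:d.shape[1]]
    p=np.stack([(u-K[0,2])/K[0,0]*d,(v-K[1,2])/K[1,1]*d,d],-1); return (p-t)@R
def proj(n,X):
    K,R,t=cal(n); p=K@(R@np.array(X)+t); return p[:2]/p[2]
E
python3 - <<'E'
from h import *
print(arm.observe())
for n in('scene','top'):
    snap(n,n+'0'); K,R,t=cal(n); print(n,K,-R.T@t,R)
E
```

```text
pics
{'clock': 0.0, 'joints': array([-1.36958122,  0.43519098,  0.02499914,  1.57410018, -0.01165745,
        1.13398913, -0.07510074]), 'dq': array([-0.00063605,  0.00118898,  0.00062349,  0.00133695, -0.00123997,
       -0.00032114, -0.00098902]), 'joint_efforts': array([ 4.54358387e-04, -6.67871761e+01,  9.85509753e-01, -3.14447594e+01,
       -6.04821090e-02,  4.27733653e-02,  1.61617663e-04]), 'position': array([0.18686906, 0.59584958, 0.21006396]), 'ee_rot': array([ 2.53132864e+00,  1.85896549e+00, -1.85608033e-03]), 'force': array([0.86949358, 0.33339952, 0.06170702]), 'ft_torque': array([-0.00750279,  0.00757926,  0.02896025]), 'width': 1.0028488774437352}
scene [[419.64214199   0.         256.62791062]
 [  0.         419.64214199 195.97111407]
 [  0.           0.           1.        ]] [ 1.08173612 -0.69280403  0.9428483 ] [[ 0.78065742  0.62485856 -0.01121484]
 [ 0.4125561  -0.52873394 -0.74178022]
 [-0.46943739  0.57444947 -0.67054928]]
top [[370.24813397   0.         257.82005216]
 [  0.         370.24813397 191.72518324]
 [  0.           0.           1.        ]] [ 0.33805057 -0.00365147  1.33177323] [[-0.00723089 -0.99997236  0.00172917]
 [-0.98731939  0.00686514 -0.15859789]
 [ 0.15858163 -0.00285405 -0.98734174]]
```

View pics/scene0.png

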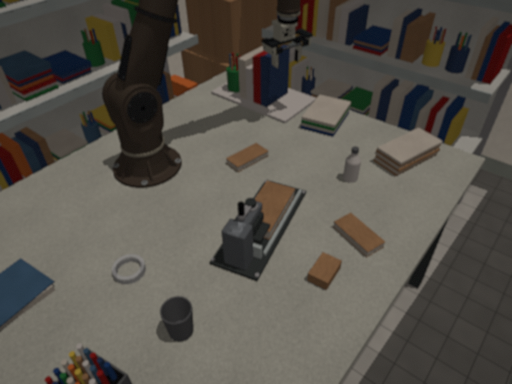

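View pics/top0.png

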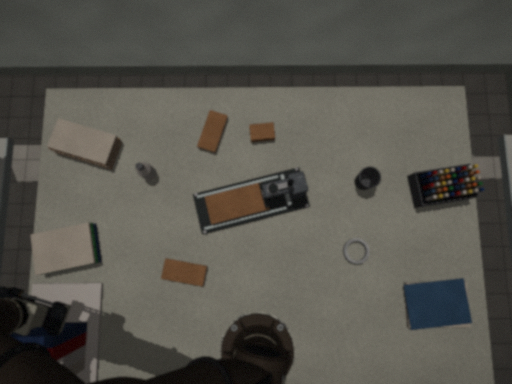

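The scene view shows the press around (260,230), and the top view shows it from (200,215) to (308,190). The pad lies on it and its push direction is to the right in the top view. I'll zoom in next.

Run:
```python
from h import *
a=np.load('pics/top0.npz')['im']; b=np.load('pics/scene0.npz')['im']
f=lambda i,g:np.clip(i.astype(float)*g,0,255).astype('uint8')
A=cv2.resize(f(a[160:240,185:320],1.8),None,fx=5.5,fy=5.5,interpolation=cv2.INTER_CUBIC)
B=cv2.resize(f(b[170:285,205:315],1.8),None,fx=5,fy=5,interpolation=cv2.INTER_CUBIC)
cv2.imwrite('pics/ztop0.png',A[:,:,::-1]); cv2.imwrite('pics/zscene0.png',B[:,:,::-1])
```

```text
(no output)
```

View pics/ztop0.png

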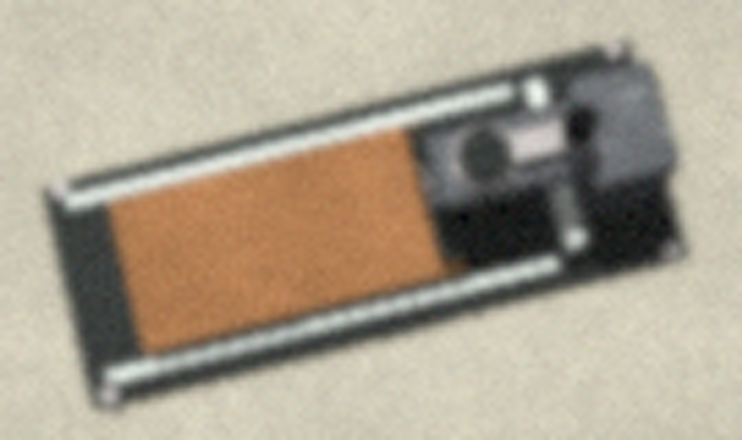

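View pics/zscene0.png

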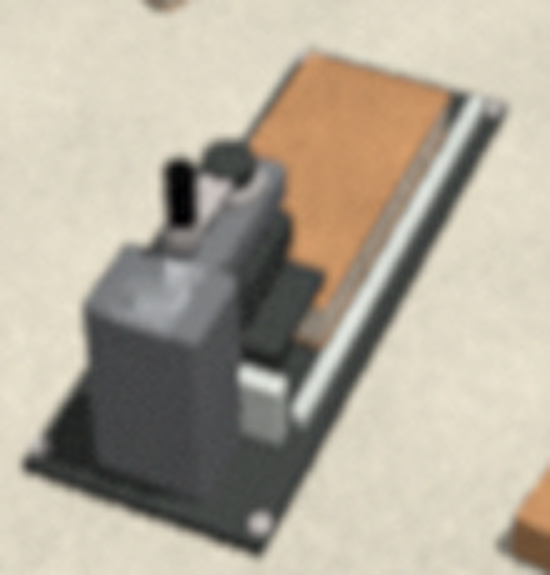

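Run:
```python
from h import *
def top(z,p): return ray('top',(185+(p[0]+.5)/5.5-.5,160+(p[1]+.5)/5.5-.5),z)
def sc(z,p): return ray('scene',(205+(p[0]+.5)/5-.5,170+(p[1]+.5)/5-.5),z)
print('top corners z=.012'); 
for p in [(47,190),(95,407),(690,255),(628,40)]: print(top(.012,p))
print('scene corners z=.012')
for p in [(508,105),(262,550),(25,462)]: print(sc(.012,p))
print('top rails z=.024')
for p in [(66,202),(513,92),(106,376),(560,263)]: print(top(.024,p))
print('pad near corners z=.048');
for p in [(107,203),(142,352)]: print(top(.048,p))
print('knob top .207',top(.207,(578,120)),sc(.207,(180,162)), 'bottom scene .167',sc(.167,(181,225)))
print('hub', top(.168,(485,155)),sc(.168,(228,155)))
# colour mask pad and dark mask
D=np.load('pics/top0.npz'); im,d=D['im'],D['d']; P=cloud('top',d)
hsv=cv2.cvtColor(im,cv2.COLOR_RGB2HSV)
print(im[215,225],im[215,197],im[150,150], P[215,225],P[215,197],P[150,150])
```

```text
top corners z=.012
[0.54284269 0.2258018  0.012     ]
[0.40109489 0.19197796 0.012     ]
[ 0.49699992 -0.19452487  0.012     ]
[ 0.64090032 -0.15761906  0.012     ]
scene corners z=.012
[0.54420659 0.22771698 0.012     ]
[ 0.64209094 -0.15863279  0.012     ]
[ 0.49906309 -0.19395328  0.012     ]
top rails z=.024
[0.53301433 0.211228   0.024     ]
[ 0.60379993 -0.08003063  0.024     ]
[0.42021674 0.18348914 0.024     ]
[ 0.4909423 -0.1086192  0.024    ]
pad near corners z=.048
[0.52861026 0.18116247 0.048     ]
[0.4336182  0.15763246 0.048     ]
knob top .207 [ 0.55031732 -0.10562322  0.207     ] [ 0.54850233 -0.10589268  0.207     ] bottom scene .167 [ 0.55141169 -0.11078777  0.167     ]
hub [ 0.53740462 -0.05479408  0.168     ] [ 0.53722677 -0.05442875  0.168     ]
[96 67 46] [79 80 71] [118 114 103] [0.46286322 0.10710901 0.05038066] [0.46699592 0.20993983 0.01518887] [0.71118692 0.39091782 0.00091386]
```

```bash
cat >> h.py <<'E'
from scipy.spatial.transform import Rotation as Ro
PH=-1.3283  # angle of press x in world (dir .240,-.971)
ex=np.array([np.cos(PH),np.sin(PH)]); ey=np.array([-ex[1],ex[0]])
O=np.array([.5382,-.0555])
def P2W(x,y): return O+x*ex+y*ey
def W2P(p): r=np.array(p)[:2]-O; return r@ex,r@ey
def delta(target,jaw=None,s=None):
    """shift and turn shares to reach target (TCP pos), jaw = world dir of tool x, tool z down"""
    s=s or arm.observe(); R=Ro.from_rotvec(s['ee_rot'])
    d=R.inv().apply(np.array(target)-s['position'])/.5
    out=[np.round(d,4)]
    if jaw is not None:
        j=np.array([jaw[0],jaw[1],0]); j/=np.linalg.norm(j)
        if j@R.as_matrix()[:,0]<0: j=-j
        z=np.array([0,0,-1.]); T=np.stack([j,np.cross(z,j),z],1)
        out.append(np.round((R.inv()*Ro.from_matrix(T)).as_rotvec()/np.radians(60),4))
    return out
E
python3 - <<'E'
from h import *
D=np.load('pics/top0.npz'); P=cloud('top',D['d']).reshape(-1,3)
for x in np.arange(.05,.7,.1):
    print(round(x,2),[round(float(P[(abs(P[:,0]-x)<.05)&(abs(P[:,1]-y)<.05)&(D['d'].ravel()>0)][:,2].max(initial=-1)),2) for y in np.arange(.0,.75,.1)])
D=np.load('pics/scene0.npz'); P=cloud('scene',D['d']).reshape(-1,3)
for x in np.arange(.05,.7,.1):
    print(round(x,2),[round(float(P[(abs(P[:,0]-x)<.05)&(abs(P[:,1]-y)<.05)&(D['d'].ravel()>0)][:,2].max(initial=-1)),2) for y in np.arange(.0,.75,.1)])
w=P2W(-.26,0); print(w, delta([*w,.2],ey), delta([*w,.03],ey))
E
```

```text
0.05 [0.52, 0.6, 0.01, 0.01, 0.01, 0.02, 0.23, 0.23]
0.15 [0.02, 0.67, 0.74, 0.77, 0.76, 0.4, 0.5, 0.23]
0.25 [0.01, 0.01, 0.03, 0.03, 0.67, 0.65, 0.49, 0.34]
0.35 [0.01, 0.01, 0.03, 0.03, 0.01, 0.04, 0.06, 0.06]
0.45 [0.07, 0.06, 0.05, 0.01, 0.01, 0.01, 0.06, 0.06]
0.55 [0.17, 0.05, 0.05, 0.01, 0.09, 0.01, 0.01, 0.01]
0.65 [0.02, 0.01, 0.03, 0.01, 0.14, 0.07, 0.07, 0.07]
0.05 [0.55, 0.57, 0.53, 0.01, 0.01, 0.02, 0.23, 0.23]
0.15 [0.02, 0.57, 0.56, 0.01, 0.01, 0.39, 0.47, 0.34]
0.25 [0.01, 0.01, 0.03, 0.03, 0.01, 0.39, 0.47, 0.34]
0.35 [0.0, 0.01, 0.03, 0.03, 0.01, 0.04, 0.06, 0.06]
0.45 [0.05, 0.05, 0.05, 0.01, 0.01, 0.0, 0.06, 0.06]
0.55 [0.17, 0.05, 0.05, 0.01, 0.09, 0.01, 0.01, 0.01]
0.65 [0.02, 0.02, 0.03, 0.01, 0.13, 0.07, 0.07, 0.07]
[0.47576707 0.19689281] [array([-0.5885,  0.7901,  0.0212]), array([8.000e-04, 1.200e-03, 9.783e-01])] [array([-0.5881,  0.79  ,  0.3612]), array([8.000e-04, 1.200e-03, 9.783e-01])]
```

>>> {"api": "play_rows", "payload": {"rows": [[[-0.59,0.79,0.02],[0,0,0.978],0],[[-0.59,0.79,0.02],[0,0,0.978],0],[[-0.59,0.79,0.02],[0,0,0.978],0],[[-0.59,0.79,0.02],[0,0,0.978],0],[[-0.59,0.79,0.02],[0,0,0.978],0],[[-0.59,0.79,0.02],[0,0,0.978],0],[[-0.59,0.79,0.02],[0,0,0.978],0],[[-0.59,0.79,0.02],[0,0,0.978],0],[[-0.59,0.79,0.02],[0,0,0.978],0],[[-0.59,0.79,0.02],[0,0,0.978],0]]}}

```text
clock: 1.1
position: [0.4766, 0.1941, 0.2008]
ee_rot: [3.118, 0.379, 0.0]
force: [0.3, 1.0, -0.0]
width: 0.5
```

Run:
```python
from h import *
w=P2W(-.26,0);s=arm.observe();print(s['clock'],s['position'],s['joints'],s['width'],W2P(s['position']), delta([*w,.033],ey))
```

```text
1.1 [0.47661317 0.19409884 0.20078862] [-0.82158085  0.26982279  0.41616316  1.87847895 -0.12645762  1.01895697
 -0.11061083] 0.49986444921390105 (np.float64(-0.25708461064015864), np.float64(0.00015044080144828879)) [array([-3.000e-04, -6.000e-03,  3.356e-01]), array([ 0.0003, -0.    , -0.0008])]
```

>>> {"api": "play_rows", "payload": {"rows": [[[0,-0.006,0.1],[0,0,0],0],[[0,-0.006,0.2],[0,0,0],0],[[0,-0.006,0.27],[0,0,0],0],[[0,-0.006,0.31],[0,0,0],0],[[0,-0.006,0.335],[0,0,0],0],[[0,-0.006,0.335],[0,0,0],0]]}}

```text
clock: 1.7
position: [0.474, 0.1992, 0.0321]
ee_rot: [3.117, 0.38, -0.004]
force: [-0.0, -1.3, 0.2]
width: 0.497
```

Run:
```python
from h import *
s=arm.observe();print(s['clock'],s['position'],s['force'],W2P(s['position']), delta([*P2W(-.185,0),.033],ey), delta([*P2W(-.175,0),.033],ey))
im,d=snap('top','t1'); cv2.imwrite('pics/t1z.png',cv2.resize(im[150:250,180:320,::-1],None,fx=5,fy=5,interpolation=2))
```

```text
1.7 [0.47401157 0.19917138 0.03207226] [-0.02949693 -1.28963683  0.19374358] (np.float64(-0.26263345264064186), np.float64(-0.0011569914007474261)) [array([ 0.0023,  0.1553, -0.0017]), array([0.0007, 0.0024, 0.0002])] [array([ 0.0023,  0.1753, -0.0017]), array([0.0007, 0.0024, 0.0002])]
```

View pics/t1z.png

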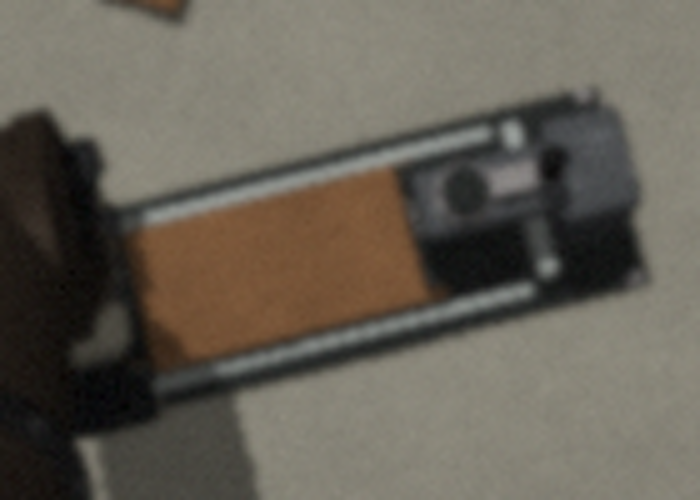

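The gripper is just behind the pad at x ≈ -262 mm. I'm pushing slowly now.

>>> {"api": "play_rows", "payload": {"rows": [[[0.002,0.015,0],[0,0,0],0],[[0.002,0.03,0],[0,0,0],0],[[0.002,0.04,0],[0,0,0],0],[[0.002,0.05,0],[0,0,0],0],[[0.002,0.06,0],[0,0,0],0],[[0.002,0.07,0],[0,0,0],0],[[0.002,0.08,0],[0,0,0],0],[[0.002,0.09,0],[0,0,0],0],[[0.002,0.1,0],[0,0,0],0],[[0.002,0.11,0],[0,0,0],0]]}}

```text
clock: 2.75
position: [0.4892, 0.1461, 0.0333]
ee_rot: [-3.118, -0.38, 0.0]
force: [0.1, -0.1, -0.4]
width: 0.5
```

>>> {"api": "play_rows", "payload": {"rows": [[[0,0.01,0],[0,0,0],0],[[0,0.018,0],[0,0,0],0],[[0,0.025,0],[0,0,0],0],[[0,0.032,0],[0,0,0],0],[[0,0.037,0],[0,0,0],0],[[0,0.042,0],[0,0,0],0]]}}

```text
clock: 3.35
position: [0.4942, 0.1259, 0.0333]
ee_rot: [-3.118, -0.381, 0.0]
force: [-0.2, -0.1, -0.5]
width: 0.502
```

Run:
```python
from h import *
s=arm.observe();print(s['clock'],s['position'],s['force'],W2P(s['position']), delta([*P2W(-.1745,0),.033],ey))
```

```text
3.35 [0.49415098 0.12593831 0.03331349] [-0.23245356 -0.08760289 -0.52514915] (np.float64(-0.18670705472935042), np.float64(0.000807959707084378)) [array([-0.0016,  0.0244,  0.0006]), array([-0.    ,  0.0001,  0.0003])]
```

>>> {"api": "play_rows", "payload": {"rows": [[[0,0.004,0],[0,0,0],0],[[0,0.008,0],[0,0,0],0],[[0,0.012,0],[0,0,0],0],[[0,0.015,0],[0,0,0],0]]}}

```text
clock: 3.75
position: [0.496, 0.1187, 0.0333]
ee_rot: [-3.118, -0.38, -0.0]
force: [0.1, 0.3, -0.2]
width: 0.498
```

Run:
```python
from h import *
s=arm.observe();print(s['clock'],s['position'],s['force'],W2P(s['position']))
im,d=snap('top','t2'); cv2.imwrite('pics/t2z.png',cv2.resize(im[150:250,180:320,::-1],None,fx=5,fy=5,interpolation=2))
im,d=snap('scene','s2'); cv2.imwrite('pics/s2z.png',cv2.resize(im[150:285,205:325,::-1],None,fx=4.4,fy=4.4,interpolation=2))
```

```text
3.75 [0.49602203 0.11870079 0.03334423] [ 0.06753128  0.25133605 -0.20678226] (np.float64(-0.1792320078424391), np.float64(0.0008863429799261634))
```

View pics/t2z.png

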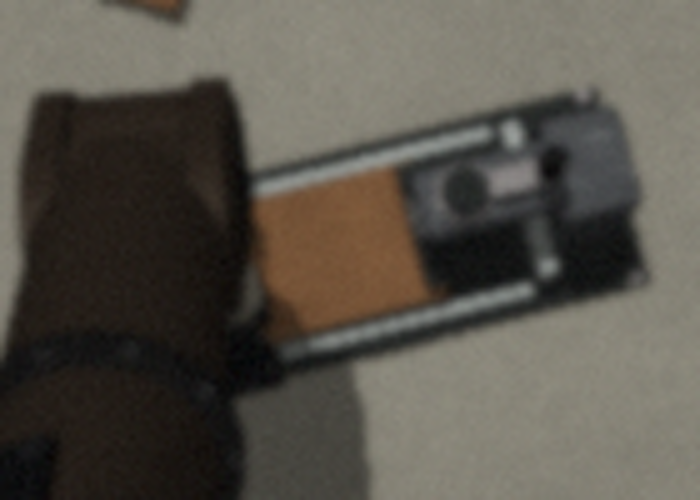

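View pics/s2z.png

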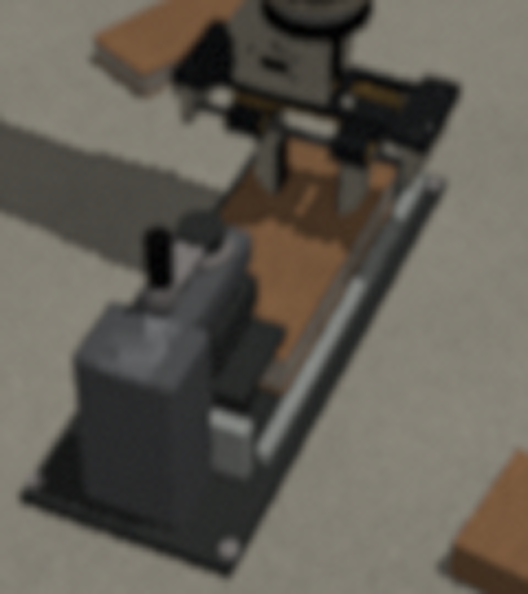

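Run:
```python
from h import *
s=arm.observe();p=s['position']
for y in(-.033,0,.033):
  w=P2W(-.1792,y); print(y,[(proj('scene',[*w,z])-[205,150])*4.4 for z in(.025,.05,.09)])
for x in (-.275,-.232,-.165,-.022,.045):
  print(x,[((proj('scene',[*P2W(x,y),z])-[205,150])*4.4).round() for y,z in((-.05,.048),(.05,.048))])
D=np.load('pics/s2.npz'); im,d=D['im'],D['d']
P=cloud('scene',d)
for (a,b) in [(270,180),(350,200),(300,160),(375,165),(300,200),(320,180),(300,260),(300,150),(285,380),(275,388)]:
  u,v=round(205+a/4.4),round(150+b/4.4); q=P[v,u]; print((a,b),q,W2P(q))
cv2.imwrite('pics/s2zz.png',cv2.resize(np.clip(im[160:245,230:310,::-1]*1.8,0,255).astype('uint8'),None,fx=7,fy=7,interpolation=2))
```

```text
-0.033 [array([266.79616211, 203.46471749]), array([266.9047967 , 178.12647223]), array([267.08433508, 136.25042099])]
0 [array([307.87187548, 215.75701086]), array([308.49519543, 190.37426418]), array([309.52560704, 148.41398896])]
0.033 [array([349.58742546, 228.24078135]), array([350.74161626, 202.81524549]), array([352.65010498, 160.77336788])]
-0.275 [array([297.,  99.]), array([419., 133.])]
-0.232 [array([275., 132.]), array([399., 167.])]
-0.165 [array([238., 186.]), array([365., 224.])]
-0.022 [array([150., 314.]), array([286., 358.])]
0.045 [array([104., 380.]), array([244., 428.])]
(270, 180) [0.47154235 0.10139817 0.05870511] (np.float64(-0.16831385182086667), np.float64(-0.02703192337925301))
(350, 200) [0.53421791 0.1173322  0.06496766] (np.float64(-0.16873160966095568), np.float64(0.03763603682207921))
(300, 160) [0.4670526  0.14459821 0.04796089] (np.float64(-0.21132803646390466), np.float64(-0.02101682732732862))
(375, 165) [0.51697541 0.16983925 0.04869333] (np.float64(-0.22384276832457273), np.float64(0.03350637021330351))
(300, 200) [0.4920908  0.11144522 0.04582519] (np.float64(-0.17313271532043722), np.float64(-0.004672118388881702))
(320, 180) [0.49470034 0.13464376 0.04813234] (np.float64(-0.1950258835586597), np.float64(0.0034316559280133372))
(300, 260) [0.53113277 0.05965811 0.04619483] (np.float64(-0.11348579786862717), np.float64(0.02079208038308735))
(300, 150) [0.4606626  0.1530848  0.04747338] (np.float64(-0.22110072858593668), np.float64(-0.0251820077585131))
(285, 380) [ 0.57584582 -0.01372918  0.01690391] (np.float64(-0.03150890401796576), np.float64(0.046574649238246474))
(275, 388) [ 0.57520805 -0.02264725  0.01539952] (np.float64(-0.023004913231365387), np.float64(0.04381406997146763))
```

View pics/s2zz.png

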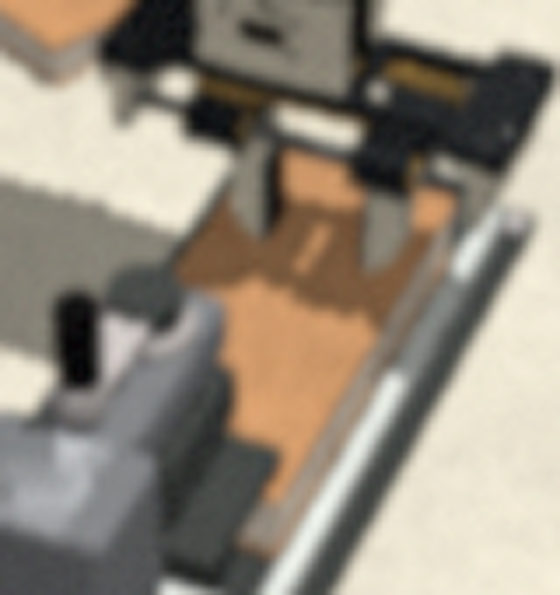

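The images and the pose reading disagree. The fingers appear to stand over the pad, and the pad has not moved. Before going on I need to find out why.

Run:
```python
from h import *
print([a for a in dir(arm) if a[0]!='_'], arm.tcp_to_tips)
s=arm.observe(); print(s['position'],Ro.from_rotvec(s['ee_rot']).as_matrix().round(3),s['width'],s['force'],s['ft_torque'])
D=np.load('pics/s2.npz'); im,d=D['im'],D['d']; P=cloud('scene',d)
for v in range(182,208):
  print(v,[f"{W2P(P[v,u])[0]*1e3:.0f},{P[v,u][2]*1e3:.0f}" for u in range(264,268)],[f"{W2P(P[v,u])[0]*1e3:.0f},{P[v,u][2]*1e3:.0f}" for u in range(281,289,2)])
```

```text
['PlanningError', 'observe', 'sign_off', 'tcp_to_tips'] 0.008
[0.49603999 0.11856574 0.03334747] [[ 0.971  0.24   0.   ]
 [ 0.24  -0.971 -0.   ]
 [ 0.     0.    -1.   ]] 0.499361991007517 [-0.75192898  0.00110371 -0.96632009] [-0.06585615  0.01827101 -0.06392313]
182 ['-171,92', '-170,93', '-169,96', '-172,94'] ['-144,135', '-144,138', '-144,140', '-150,136']
183 ['-170,88', '-164,94', '-169,91', '-168,94'] ['-143,133', '-142,136', '-145,135', '-146,137']
184 ['-170,84', '-170,85', '-169,87', '-169,89'] ['-141,130', '-147,127', '-141,135', '-146,132']
185 ['-167,82', '-168,83', '-167,85', '-170,84'] ['-144,124', '-145,125', '-146,126', '-142,132']
186 ['-166,79', '-170,76', '-169,79', '-169,80'] ['-144,120', '-139,126', '-144,124', '-144,127']
187 ['-166,75', '-169,73', '-169,75', '-167,78'] ['-216,49', '-169,95', '-145,119', '-143,124']
188 ['-170,68', '-172,67', '-169,70', '-168,72'] ['-214,47', '-168,92', '-166,96', '-168,96']
189 ['-168,65', '-169,66', '-169,67', '-167,70'] ['-206,50', '-169,87', '-170,89', '-170,91']
190 ['-166,63', '-170,60', '-170,62', '-172,61'] ['-203,49', '
[... 929 characters left out ...]
-163,45', '-161,49', '-166,46', '-170,45']
201 ['-132,49', '-132,51', '-135,50', '-141,45'] ['-157,46', '-161,45', '-160,49', '-168,43']
202 ['-128,50', '-130,48', '-132,48', '-134,47'] ['-152,47', '-154,48', '-156,48', '-167,40']
203 ['-125,48', '-126,49', '-129,46', '-127,50'] ['-146,48', '-151,46', '-152,48', '-172,31']
204 ['-122,47', '-122,48', '-122,49', '-128,45'] ['-146,44', '-148,45', '-152,44', '-173,25']
205 ['-118,47', '-121,45', '-120,47', '-121,48'] ['-140,46', '-143,46', '-154,38', '-170,24']
206 ['-115,46', '-114,48', '-117,46', '-116,49'] ['-134,48', '749,943', '-155,32', '-172,17']
207 ['-109,48', '-109,49', '-111,48', '-114,47'] ['-130,48', '-134,47', '-150,33', '-170,15']
```

>>> {"api": "play_rows", "payload": {"rows": [[[0,0,-0.04],[0,0,0],0],[[0,0,-0.08],[0,0,0],0],[[0,0,-0.08],[0,0,0],0],[[0,0,-0.08],[0,0,0],0]]}}

```text
clock: 4.25
position: [0.4961, 0.1191, 0.0735]
ee_rot: [-3.118, -0.381, -0.001]
force: [-0.6, 0.1, -1.0]
width: 0.501
```

Run:
```python
from h import *
s=arm.observe(); print(s['position'],s['force'])
im,d=snap('scene','s3'); P=cloud('scene',d)
cv2.imwrite('pics/s3zz.png',cv2.resize(np.clip(im[140:245,220:310,::-1]*1.8,0,255).astype('uint8'),None,fx=5.6,fy=5.6,interpolation=2))
f=lambda z:[((proj('scene',[*P2W(-.1695,y),z])-[220,140])*5.6).round() for y in(-.033,.033)]
print('tip if z-8mm',f(s['position'][2]-.008),'24 higher',f(s['position'][2]+.016))
for v in range(168,200,1):
  print(v,[f"{W2P(P[v,u])[0]*1e3:.0f},{P[v,u][2]*1e3:.0f}" for u in range(264,268)],[f"{W2P(P[v,u])[0]*1e3:.0f},{P[v,u][2]*1e3:.0f}" for u in range(281,291,2)])
```

```text
[0.49609673 0.11908447 0.07345166] [-0.55904868  0.09037276 -0.99508671]
tip if z-8mm [array([249., 273.]), array([357., 304.])] 24 higher [array([249., 240.]), array([358., 272.])]
168 ['-144,171', '-149,167', '-150,167', '-149,170'] ['-152,181', '-156,180', '-159,179', '-162,179', '-165,178']
169 ['-145,166', '-153,160', '-172,145', '-169,148'] ['-153,177', '-153,179', '-156,178', '-158,179', '-162,177']
170 ['-149,159', '-168,143', '-171,142', '-166,147'] ['-146,179', '-147,180', '-154,176', '-156,177', '-156,178']
171 ['749,943', '-166,141', '-168,140', '-172,138'] ['-142,179', '-143,180', '-146,179', '-148,179', '-150,180']
172 ['-170,132', '-170,133', '-168,137', '-167,139'] ['-142,175', '-142,177', '-146,175', '-142,181', '749,943']
173 ['-169,129', '-168,131', '-172,129', '-169,132'] ['-144,169', '-143,172', '-143,174', '-144,176', '-150,173']
174 ['-167,127', '-171,125', '-169,127', '-175,124'] ['-142,167', '-144,167', '-142,172', '-147,169', '-145,173']
175 ['-169,122', '-170,122', '-171,122', '-167,127'] ['-142,164', '-147,162', '-144,166', '-145,167', '-146,169']
176 ['-1
[... 1862 characters left out ...]
7', '-171,49'] ['-191,47', '-192,48', '-192,51', '-193,52', '-202,47']
194 ['-162,49', '-165,48', '-169,46', '-166,50'] ['-185,48', '-189,47', '-191,48', '-192,49', '-200,44']
195 ['-160,47', '-161,48', '-160,50', '-168,43'] ['-184,45', '-182,50', '-190,45', '-189,48', '-188,52']
196 ['-155,48', '-155,49', '-158,47', '-159,47'] ['-177,48', '-179,48', '-184,46', '-182,51', '-188,47']
197 ['-152,47', '-151,49', '-156,45', '-153,49'] ['-175,46', '-175,48', '-180,46', '-184,45', '-183,48']
198 ['-146,48', '-151,45', '-147,50', '-154,44'] ['-171,45', '-173,45', '-173,48', '-178,46', '-191,36']
199 ['-143,47', '-145,46', '-146,47', '-147,47'] ['-165,47', '-167,47', '-168,49', '-171,48', '-190,32']
```

View pics/s3zz.png

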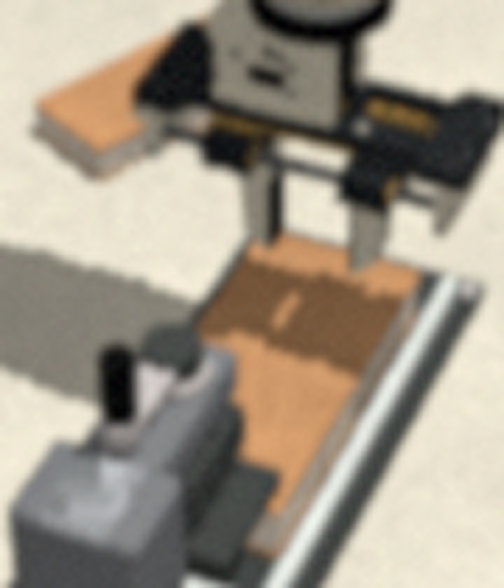

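Run:
```python
from h import *
D=np.load('pics/s3.npz');im,d=D['im'],D['d']; P=cloud('scene',d)
q=(P-np.array([*O,0])); X=q[...,0]*ex[0]+q[...,1]*ex[1]; Y=q[...,0]*ey[0]+q[...,1]*ey[1]; Z=P[...,2]
for v in range(172,189):
  m=(X[v]>-.176)&(X[v]<-.160)&(Z[v]>.07)&(Z[v]<.15)
  print(v,[(u,int(Y[v,u]*1e3),int(Z[v,u]*1e3)) for u in np.where(m)[0]])
```

```text
172 [(np.int64(263), -39, 128), (np.int64(264), -35, 131), (np.int64(265), -31, 133), (np.int64(266), -27, 136), (np.int64(267), -23, 138), (np.int64(268), -22, 135)]
173 [(np.int64(263), -37, 127), (np.int64(264), -34, 129), (np.int64(265), -30, 131), (np.int64(266), -28, 129), (np.int64(267), -24, 132), (np.int64(268), -21, 133)]
174 [(np.int64(263), -38, 123), (np.int64(264), -33, 127), (np.int64(265), -31, 125), (np.int64(266), -27, 127), (np.int64(267), -26, 123), (np.int64(268), -21, 129)]
175 [(np.int64(263), -37, 120), (np.int64(264), -34, 121), (np.int64(265), -31, 121), (np.int64(266), -28, 121), (np.int64(267), -23, 126), (np.int64(268), -21, 125)]
176 [(np.int64(263), -38, 115), (np.int64(264), -35, 116), (np.int64(265), -29, 121), (np.int64(266), -26, 121), (np.int64(267), -26, 116), (np.int64(268), -21, 121), (np.int64(282), 23, 134)]
177 [(np.int64(263), -37, 112), (np.int64(264), -35, 111), (np.int64(265), -31, 112), (np.int64(266), -27, 115), (np.int64(267), -24, 117), (np.int64(268), -21, 116), (np.int64(282), 23, 129), (np.int64(283), 27, 132), (np.int64(284), 31, 
[... 1607 characters left out ...]
 107), (np.int64(283), 28, 109), (np.int64(284), 32, 112), (np.int64(285), 35, 112), (np.int64(286), 39, 114), (np.int64(287), 41, 114)]
184 [(np.int64(282), 24, 102), (np.int64(283), 29, 108), (np.int64(284), 32, 107), (np.int64(285), 35, 107), (np.int64(286), 38, 109), (np.int64(287), 40, 107)]
185 [(np.int64(282), 25, 100), (np.int64(283), 30, 104), (np.int64(284), 32, 102), (np.int64(285), 36, 105), (np.int64(286), 38, 104), (np.int64(287), 40, 102)]
186 [(np.int64(282), 26, 99), (np.int64(283), 28, 96), (np.int64(284), 32, 98), (np.int64(285), 37, 105), (np.int64(286), 39, 101)]
187 [(np.int64(282), 26, 94), (np.int64(283), 31, 98), (np.int64(284), 32, 95)]
188 [(np.int64(282), 25, 87)]
```

The fingertips measure z ≈ 0.089 while the TCP reads 0.0735, so they sit about 15 mm above the TCP instead of 8 mm below it. The tips were passing over the pad. x and y do agree with the reading. I'll go back behind the pad and lower with a visual check.

Run:
```python
from h import *
w=P2W(-.26,-.0005); print(delta([*w,.0735],ey),delta([*w,.018],ey))
```

```text
[array([-0.0021, -0.1608, -0.001 ]), array([-0.0002,  0.0002,  0.0005])] [array([-0.0021, -0.1608,  0.11  ]), array([-0.0002,  0.0002,  0.0005])]
```

>>> {"api": "play_rows", "payload": {"rows": [[[-0.002,-0.09,0],[0,0,0],0],[[-0.002,-0.16,0],[0,0,0],0],[[-0.002,-0.16,0],[0,0,0],0],[[-0.002,-0.16,0.05],[0,0,0],0],[[-0.002,-0.16,0.08],[0,0,0],0],[[-0.002,-0.16,0.11],[0,0,0],0],[[-0.002,-0.16,0.11],[0,0,0],0]]}}

```text
clock: 5.0
position: [0.4741, 0.1949, 0.0161]
ee_rot: [3.117, 0.38, -0.006]
force: [-0.5, -0.2, -0.9]
width: 0.5
```

Run:
```python
from h import *
s=arm.observe(); print(s['clock'],s['position'],s['force'],W2P(s['position']))
im,d=snap('scene','s4'); P=cloud('scene',d)
cv2.imwrite('pics/s4zz.png',cv2.resize(np.clip(im[140:245,220:320,::-1]*1.8,0,255).astype('uint8'),None,fx=5.6,fy=5.6,interpolation=2))
```

```text
5.0 [0.4740658  0.19490457 0.01610217] [-0.4659278  -0.1601783  -0.89185432] (np.float64(-0.2584784519902355), np.float64(-0.0021289224291381474))
```

View pics/s4zz.png

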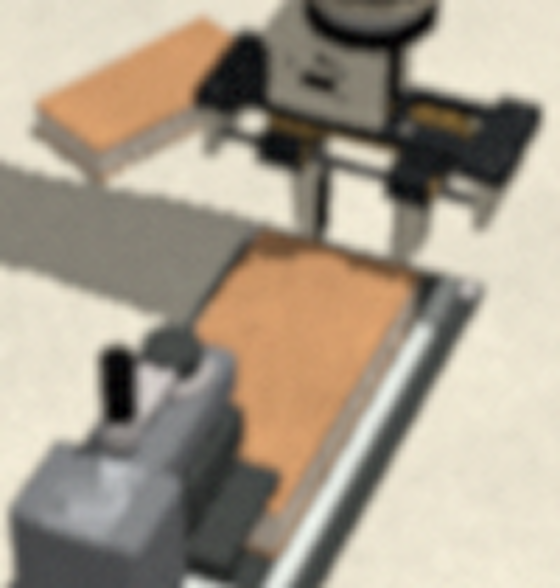

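The tips are now behind the pad's near edge, hidden by it at (310,235). I'll lower a few mm more and then push.

>>> {"api": "play_rows", "payload": {"rows": [[[0.003,0,0.012],[0,0,0],0],[[0.003,0.012,0.012],[0,0,0],0],[[0.003,0.024,0.012],[0,0,0],0],[[0.003,0.034,0.012],[0,0,0],0],[[0.003,0.044,0.012],[0,0,0],0],[[0.003,0.054,0.012],[0,0,0],0],[[0.003,0.064,0.012],[0,0,0],0]]}}

```text
clock: 5.75
position: [0.4851, 0.1663, 0.0128]
ee_rot: [-3.117, -0.381, -0.001]
force: [-1.4, 5.6, 4.1]
width: 0.497
```

Run:
```python
from h import *
s=arm.observe(); print(s['clock'],s['position'],s['force'],W2P(s['position']))
im,d=snap('scene','s5'); P=cloud('scene',d)
cv2.imwrite('pics/s5zz.png',cv2.resize(np.clip(im[140:245,220:320,::-1]*1.8,0,255).astype('uint8'),None,fx=5.6,fy=5.6,interpolation=2))
```

```text
5.75 [0.48512321 0.16628514 0.01276528] [-1.43163014  5.63228314  4.07495442] (np.float64(-0.22804121155492013), np.float64(0.0017326757445636325))
```

View pics/s5zz.png

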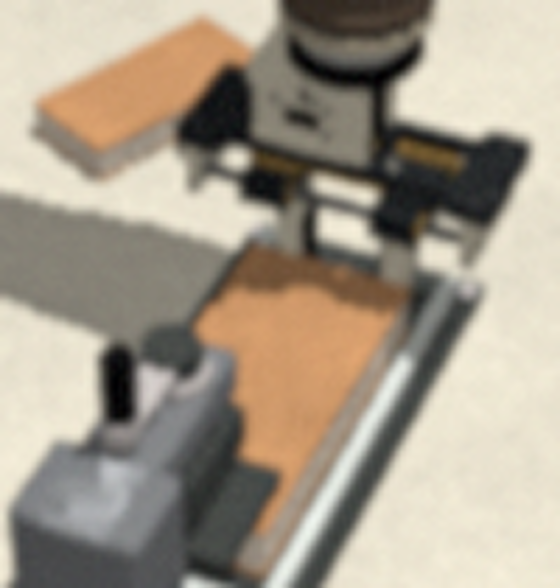

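Contact is made: about 5.8 N of drag, and the pad is sliding. I'll continue.

>>> {"api": "play_rows", "payload": {"rows": [[[-0.001,0.01,0],[0,0,0],0],[[-0.001,0.02,0],[0,0,0],0],[[-0.002,0.03,0],[0,0,0],0],[[-0.002,0.04,0],[0,0,0],0],[[-0.002,0.05,0],[0,0,0],0],[[-0.002,0.06,0],[0,0,0],0],[[-0.002,0.068,0],[0,0,0],0],[[-0.002,0.076,0],[0,0,0],0]]}}

```text
clock: 6.6
position: [0.4932, 0.1293, 0.0127]
ee_rot: [-3.117, -0.382, -0.001]
force: [-1.8, 6.1, 3.1]
width: 0.501
```

Run:
```python
from h import *
s=arm.observe(); print(s['clock'],s['position'],s['force'],W2P(s['position']))
```

```text
6.6 [0.49320621 0.12934354 0.01273286] [-1.79179944  6.09875358  3.1448745 ] (np.float64(-0.19023951676935802), np.float64(0.0007085251042387812))
```

>>> {"api": "play_rows", "payload": {"rows": [[[0,0.006,0],[0,0,0],0],[[0,0.012,0],[0,0,0],0],[[0,0.017,0],[0,0,0],0],[[0,0.02,0],[0,0,0],0]]}}

```text
clock: 7.0
position: [0.4956, 0.1196, 0.0127]
ee_rot: [-3.117, -0.381, -0.001]
force: [-1.2, 6.1, 4.0]
width: 0.501
```

>>> {"api": "play_rows", "payload": {"rows": [[[0,0.003,0],[0,0,0],0],[[0,0.005,0],[0,0,0],0],[[0,0.007,0],[0,0,0],0]]}}

```text
clock: 7.3
position: [0.496, 0.1177, 0.0127]
ee_rot: [-3.115, -0.383, -0.0]
force: [-3.8, 13.5, 4.7]
width: 0.498
```

Run:
```python
from h import *
s=arm.observe(); print(s['clock'],s['position'],s['force'],W2P(s['position']))
```

```text
7.3 [0.49604021 0.11774636 0.01273915] [-3.81293973 13.52027985  4.6559915 ] (np.float64(-0.1783011291843809), np.float64(0.0006748094353720869))
```

>>> {"api": "play_rows", "payload": {"rows": [[[0,0.001,0],[0,0,0],0],[[0,0.002,0],[0,0,0],0]]}}

```text
clock: 7.5
position: [0.496, 0.1177, 0.0128]
ee_rot: [-3.114, -0.384, 0.0]
force: [-4.0, 14.9, 4.3]
width: 0.499
```

Run:
```python
from h import *
s=arm.observe(); print(s['clock'],s['position'],s['force'],W2P(s['position']))
im,d=snap('scene','s6')
cv2.imwrite('pics/s6zz.png',cv2.resize(np.clip(im[185:275,215:315,::-1]*1.8,0,255).astype('uint8'),None,fx=6.5,fy=6.5,interpolation=2))
```

```text
7.5 [0.49604199 0.11773069 0.01275633] [-4.01950553 14.92673226  4.27066138] (np.float64(-0.17828549554969242), np.float64(0.0006727721892728063))
```

View pics/s6zz.png

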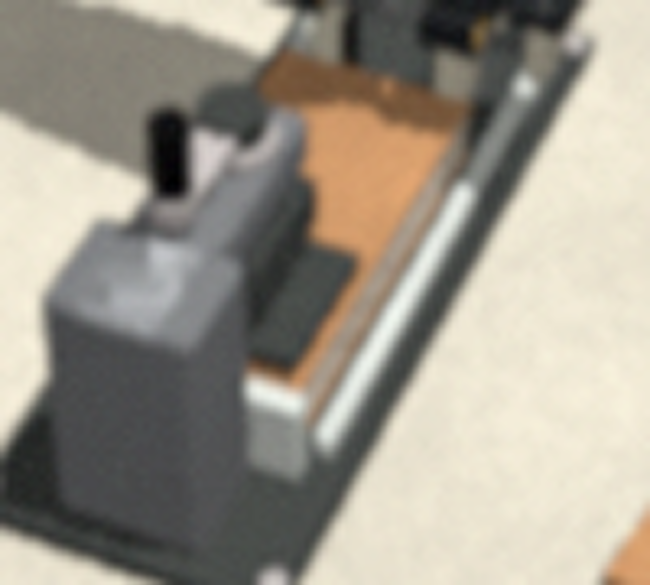

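The force rose to 15 N with no further motion, and the picture shows the pad flush against the white stop at (275,390). Pad is home. Now I'll retreat, raise and re-measure the knob.

>>> {"api": "play_rows", "payload": {"rows": [[[0,-0.03,0],[0,0,0],0],[[0,-0.08,0],[0,0,0],0],[[0,-0.08,-0.1],[0,0,0],0],[[0,-0.08,-0.2],[0,0,0],0],[[0,-0.08,-0.3],[0,0,0],0],[[0,-0.08,-0.4],[0,0,0],0],[[0,-0.08,-0.45],[0,0,0],0],[[0,-0.08,-0.45],[0,0,0],0]]}}

```text
clock: 8.35
position: [0.4891, 0.153, 0.2413]
ee_rot: [-3.116, -0.379, -0.011]
force: [1.0, -0.6, -1.2]
width: 0.498
```

Run:
```python
from h import *
s=arm.observe(); print(s['clock'],s['position'],s['force'],W2P(s['position']))
im,d=snap('scene','s7'); cv2.imwrite('pics/s7zz.png',cv2.resize(np.clip(im[185:275,215:315,::-1]*1.8,0,255).astype('uint8'),None,fx=6.5,fy=6.5,interpolation=2))
P=cloud('scene',d); m=(im.max(-1)<22)&(P[...,2]>.155)&(P[...,2]<.22)
m[:, :235]=0; m[:,265:]=0; m[:195]=0;m[230:]=0
v,u=np.where(m); print('knob scene',len(u),u.mean(),v.mean(),u.min(),u.max(),v.min(),v.max(), ray('scene',(u.mean(),v.mean()),.187), P[m].mean(0))
im,d=snap('top','t7'); cv2.imwrite('pics/t7zz.png',cv2.resize(np.clip(im[165:225,240:320,::-1]*1.8,0,255).astype('uint8'),None,fx=8,fy=8,interpolation=2))
P=cloud('top',d); m=(P[...,2]>.19)&(P[...,2]<.225)&(abs(P[...,0]-.55)<.05)&(abs(P[...,1]+.1)<.06)
v,u=np.where(m); print('knob top',len(u),u.mean(),v.mean(),ray('top',(u.mean(),v.mean()),.207),P[m].mean(0))
m=(P[...,2]>.155)&(P[...,2]<.175)&(abs(P[...,0]-.54)<.03)&(abs(P[...,1]+.055)<.03)
print('hub',m.sum(),P[m].mean(0))
```

```text
8.35 [0.48911458 0.15303432 0.24129063] [ 1.01372921 -0.55367985 -1.24906546] (np.float64(-0.21421965002623958), np.float64(0.0024253954173530904))
knob scene 45 240.6 208.2 239 242 203 214 [ 0.54934734 -0.10802785  0.187     ] [ 0.55347045 -0.11255619  0.19278491]
knob top 30 289.8 181.5 [ 0.55002895 -0.1059826   0.207     ] [ 0.55036128 -0.10613508  0.20519526]
hub 119 [ 0.53982088 -0.05998574  0.16642205]
```

View pics/s7zz.png

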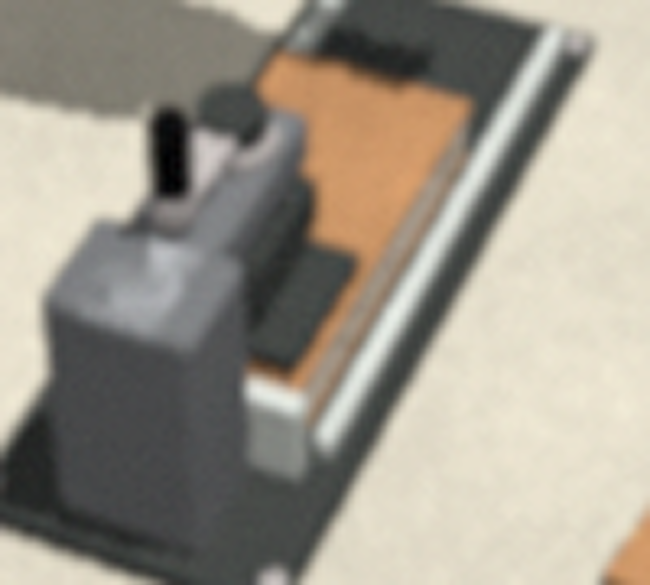

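View pics/t7zz.png

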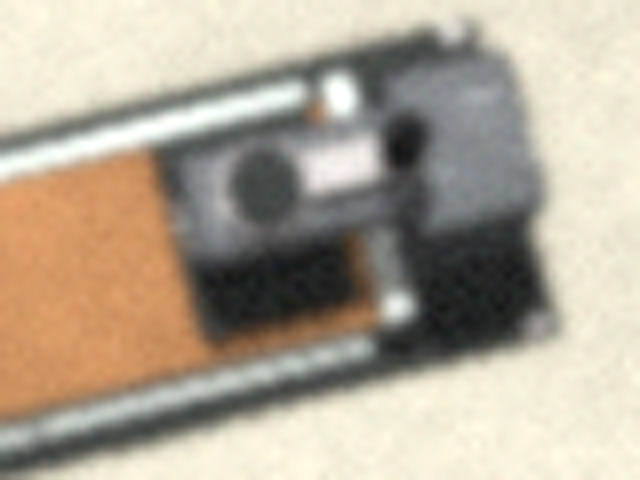

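Run:
```python
from h import *
print(delta([.5498,-.1068,.235],ey),delta([.5498,-.1068,.1565],ey))
```

```text
[array([-0.0024,  0.5339,  0.0047]), array([-0.0001, -0.0006, -0.0002])] [array([-0.0025,  0.5339,  0.1617]), array([-0.0001, -0.0006, -0.0002])]
```

>>> {"api": "play_rows", "payload": {"rows": [[[-0.0025,0.1,0.005],[0,0,0],0],[[-0.0025,0.2,0.005],[0,0,0],0],[[-0.0025,0.3,0.005],[0,0,0],0],[[-0.0025,0.4,0.005],[0,0,0],0],[[-0.0025,0.5,0.005],[0,0,0],0],[[-0.0025,0.534,0.005],[0,0,0],0],[[-0.0025,0.534,0.005],[0,0,0],0],[[-0.0025,0.534,0.005],[0,0,0],0]]}}

```text
clock: 9.25
position: [0.5489, -0.106, 0.2332]
ee_rot: [-3.118, -0.379, 0.005]
force: [0.7, -0.4, -0.3]
width: 0.501
```

Run:
```python
from h import *
s=arm.observe(); print(s['clock'],s['position'],s['force'],s['joints'],delta([.5498,-.1068,.1565],ey))
im,d=snap('scene','s8'); cv2.imwrite('pics/s8zz.png',cv2.resize(np.clip(im[150:275,200:315,::-1]*1.8,0,255).astype('uint8'),None,fx=4.8,fy=4.8,interpolation=2))
P=cloud('scene',d)
q=(P-np.array([.5498,-.1068,0])); X=q[...,0]*ex[0]+q[...,1]*ex[1]; Y=q[...,0]*ey[0]+q[...,1]*ey[1]; Z=P[...,2]
for v in range(170,215):
  m=(abs(X[v])<.03)&(abs(Y[v])<.05)&(Z[v]>.2)&(Z[v]<.29)
  print(v,[(int(u),int(X[v,u]*1e3),int(Y[v,u]*1e3),int(Z[v,u]*1e3)) for u in np.where(m)[0]])
```

```text
9.25 [ 0.54893053 -0.10602916  0.23323513] [ 0.74068697 -0.39374639 -0.28491034] [-0.31213094  0.33000864  0.54585172  1.73463722 -0.18656035  1.13192152
  0.53188163] [array([0.0017, 0.0021, 0.1535]), array([-0.0009,  0.0027, -0.0006])]
170 []
171 []
172 []
173 [(233, -10, -23, 288)]
174 [(232, -6, -24, 287), (233, -12, -24, 283)]
175 [(232, -5, -23, 285), (233, -14, -25, 278)]
176 [(223, 10, -40, 289), (224, 8, -38, 287), (230, 3, -24, 289), (231, 1, -22, 288), (232, -5, -23, 282), (233, -12, -25, 276)]
177 [(223, 9, -40, 285), (224, 7, -39, 284), (225, 8, -35, 286), (226, 10, -31, 288), (229, 8, -24, 289), (230, 4, -24, 286), (231, -1, -24, 282), (232, -4, -23, 280), (233, -11, -24, 274)]
178 [(223, 9, -41, 281), (224, 8, -39, 281), (225, 7, -36, 282), (226, 8, -33, 283), (227, 10, -29, 286), (228, 9, -26, 286), (229, 7, -25, 285), (230, 4, -24, 283), (231, 1, -23, 281), (232, -6, -24, 275), (233, -10, -24, 272)]
179 [(224, 12, -36, 282), (225, 8, -36, 279), (226, 8, -33, 280), (227, 10, -29, 283), (228, 9, -27, 283), (229, 9, -24, 284), (230, 6, -22, 282), (231, 1, -23, 278), (23
[... 3635 characters left out ...]
199 []
200 []
201 [(238, -4, -10, 204), (239, -4, -7, 205), (240, -7, -6, 203), (241, -4, -1, 207), (242, -5, 1, 208)]
202 [(238, -2, -9, 203), (239, -1, -6, 204), (240, -2, -3, 204), (241, 0, 0, 208), (242, -2, 2, 207), (243, -3, 4, 207)]
203 [(238, 4, -5, 206), (239, 1, -4, 204), (240, 0, -1, 204), (241, 3, 2, 208), (242, 0, 3, 205), (243, 0, 6, 206)]
204 [(238, 5, -5, 204), (239, 8, 0, 208), (240, 3, 0, 204), (241, 3, 2, 205), (242, 4, 5, 207), (243, 0, 6, 203)]
205 [(238, 6, -4, 201), (239, 6, -1, 203), (240, 8, 2, 205), (241, 6, 3, 204), (242, 5, 6, 204), (243, 0, 6, 201)]
206 [(239, 8, -1, 200), (240, 6, 1, 200), (242, 5, 5, 200)]
207 []
208 []
209 []
210 []
211 []
212 []
213 []
214 []
```

View pics/s8zz.png

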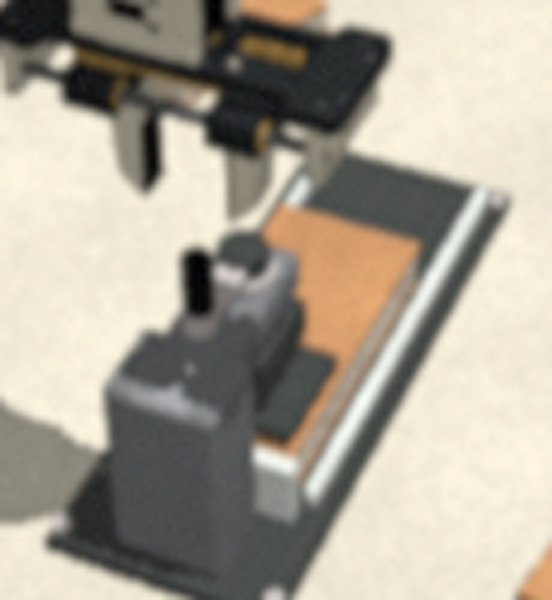

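The gripper is centred over the knob, with knob pixels within ±9 mm between fingers at ±23 mm. The tip offset is again +15.5 mm. I'll lower to tips at about 171 mm and grip.

>>> {"api": "play_rows", "payload": {"newtons": 25, "rows": [[[0.002,0.002,0.07],[0,0,0],0],[[0.002,0.002,0.12],[0,0,0],0],[[0.002,0.002,0.145],[0,0,0],0],[[0.002,0.002,0.155],[0,0,0],0],[[0.002,0.002,0.155],[0,0,0],-0.4],[[0.002,0.002,0.155],[0,0,0],-1],[[0.002,0.002,0.155],[0,0,0],-1],[[0.002,0.002,0.155],[0,0,0],-1],[[0.002,0.002,0.155],[0,0,0],-1]]}}

```text
clock: 10.2
position: [0.5511, -0.1074, 0.158]
ee_rot: [3.119, 0.38, 0.001]
force: [-2.9, 0.0, 5.7]
width: 0.19
```

Run:
```python
from h import *
s=arm.observe(); print(s['clock'],s['position'],s['force'],s['width']*92)
im,d=snap('scene','s9'); cv2.imwrite('pics/s9zz.png',cv2.resize(np.clip(im[150:275,200:315,::-1]*1.8,0,255).astype('uint8'),None,fx=4.8,fy=4.8,interpolation=2))
```

```text
10.2 [ 0.55106004 -0.1074065   0.15798913] [-2.88154252  0.01918807  5.67659339] 17.50568638825171
```

View pics/s9zz.png

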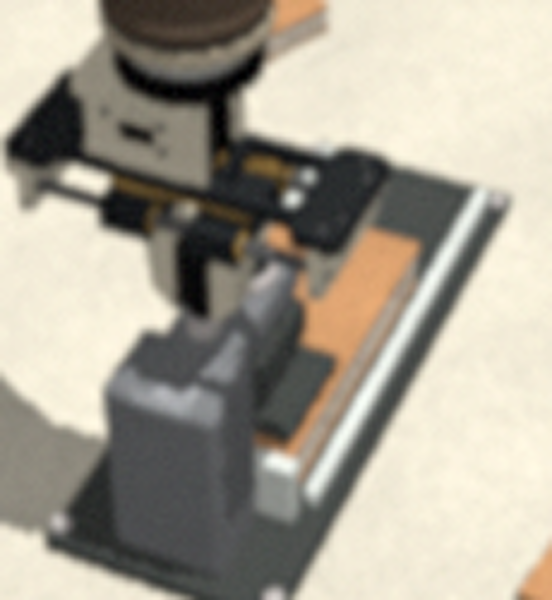

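The knob is gripped (17.5 mm) but there is slight downward contact, so I'll lift 3 mm and start turning clockwise (90° → 240°).

>>> {"api": "play_rows", "payload": {"rows": [[[-0.0285,-0.0037,-0.006],[0,0,0],-1],[[-0.055,-0.0147,-0.006],[0,0,0],-1],[[-0.0778,-0.0322,-0.006],[0,0,0],-1],[[-0.0953,-0.055,-0.006],[0,0,0],-1],[[-0.1063,-0.0815,-0.006],[0,0,0],-1],[[-0.11,-0.11,-0.006],[0,0,0],-1]]}}

```text
clock: 10.85
position: [0.4822, -0.0665, 0.1587]
ee_rot: [3.118, 0.379, -0.005]
force: [7.4, -1.4, -29.6]
width: 0.191
```

```bash
cat >> h.py <<'E'
def st(C):
    s=arm.observe(); r=s['position'][:2]-C; x,y=r@ex,r@ey
    print(s['clock'],s['position'].round(4),'F',s['force'].round(1),'w',round(s['width']*92,1),'r',round(np.hypot(x,y)*1e3,1),'th',round(np.degrees(np.arctan2(x,y)),1)); return s
E
python3 - <<'E'
from h import *
st(np.array([.5379,-.0540]))
E
```

```text
10.85 [ 0.4822 -0.0665  0.1587] F [  7.4  -1.4 -29.6] w 17.5 r 57.1 th -178.7
```

>>> {"api": "play_rows", "payload": {"rows": [[[0.0067,-0.0285,0.005],[0,0,0],-1],[[0.0177,-0.055,0.005],[0,0,0],-1],[[0.0352,-0.0778,0.005],[0,0,0],-1],[[0.058,-0.0953,0.005],[0,0,0],-1],[[0.0845,-0.1063,0.005],[0,0,0],-1],[[0.113,-0.11,0.005],[0,0,0],-1]]}}

```text
clock: 11.45
position: [0.5267, 0.0, 0.1581]
ee_rot: [3.118, 0.381, 0.0]
force: [-1.4, -10.7, -1.4]
width: 0.188
```

Run:
```python
from h import *
st(np.array([.5379,-.0540]))
im,d=snap('top','t9'); cv2.imwrite('pics/t9zz.png',cv2.resize(np.clip(im[155:225,230:320,::-1]*1.8,0,255).astype('uint8'),None,fx=7,fy=7,interpolation=2))
im,d=snap('scene','s10'); cv2.imwrite('pics/s10zz.png',cv2.resize(np.clip(im[150:275,200:315,::-1]*1.8,0,255).astype('uint8'),None,fx=4.8,fy=4.8,interpolation=2))
```

```text
11.45 [0.5267 0.     0.1581] F [ -1.4 -10.7  -1.4] w 17.3 r 55.2 th -87.8
```

View pics/t9zz.png

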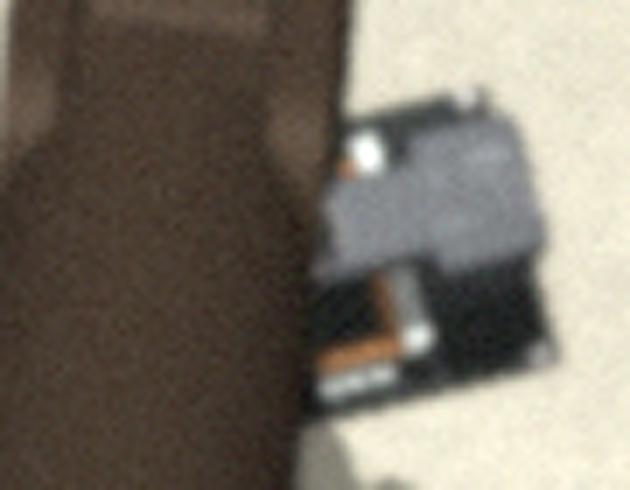

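View pics/s10zz.png

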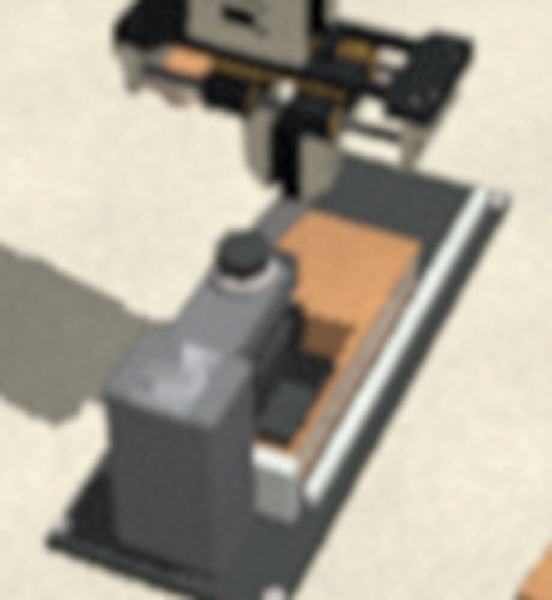

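The crank has gone half a turn; the radius reads 55.2 mm, as given. No tab is out yet. I'll continue.

>>> {"api": "play_rows", "payload": {"rows": [[[0.0285,0.0067,0],[0,0,0],-1],[[0.055,0.0177,0],[0,0,0],-1],[[0.0778,0.0352,0],[0,0,0],-1],[[0.0953,0.058,0],[0,0,0],-1],[[0.1063,0.0845,0],[0,0,0],-1],[[0.11,0.113,0],[0,0,0],-1]]}}

```text
clock: 12.15
position: [0.59, -0.0427, 0.1577]
ee_rot: [-3.118, -0.379, 0.011]
force: [-21.7, -0.4, 14.1]
width: 0.194
```

Run:
```python
from h import *
st(np.array([.5379,-.0540]))
```

```text
12.15 [ 0.59   -0.0427  0.1577] F [-21.7  -0.4  14.1] w 17.8 r 53.3 th 1.6
```

>>> {"api": "play_rows", "payload": {"rows": [[[-0.0097,0.0285,-0.002],[0,0,0],-1],[[-0.0207,0.055,-0.002],[0,0,0],-1],[[-0.0382,0.0778,-0.002],[0,0,0],-1],[[-0.061,0.0953,-0.002],[0,0,0],-1],[[-0.0875,0.1063,-0.002],[0,0,0],-1],[[-0.116,0.11,-0.002],[0,0,0],-1]]}}

```text
clock: 12.75
position: [0.5503, -0.1077, 0.1583]
ee_rot: [-3.117, -0.382, -0.001]
force: [1.5, 7.5, -10.2]
width: 0.19
```

Run:
```python
from h import *
st(np.array([.5361,-.0545]))
im,d=snap('top','t11'); cv2.imwrite('pics/t11zz.png',cv2.resize(np.clip(im[155:225,230:320,::-1]*1.8,0,255).astype('uint8'),None,fx=7,fy=7,interpolation=2))
im,d=snap('scene','s11'); cv2.imwrite('pics/s11zz.png',cv2.resize(np.clip(im[180:255,230:310,::-1]*1.8,0,255).astype('uint8'),None,fx=7,fy=7,interpolation=2))
f=lambda x,y,z:((proj('scene',[*P2W(x,y),z])-[230,180])*7).round()
for x in(-.02,-.03,-.045,-.055): print(x,[f(x,y,z) for y in(-.012,.012) for z in(.09,.1)])
```

```text
12.75 [ 0.5503 -0.1077  0.1583] F [  1.5   7.5 -10.2] w 17.5 r 55.1 th 88.9
-0.02 [array([140., 247.]), array([140., 230.]), array([193., 264.]), array([193., 247.])]
-0.03 [array([151., 232.]), array([150., 215.]), array([203., 249.]), array([203., 231.])]
-0.045 [array([166., 209.]), array([166., 192.]), array([218., 225.]), array([218., 208.])]
-0.055 [array([176., 194.]), array([176., 177.]), array([228., 210.]), array([228., 193.])]
```

View pics/t11zz.png

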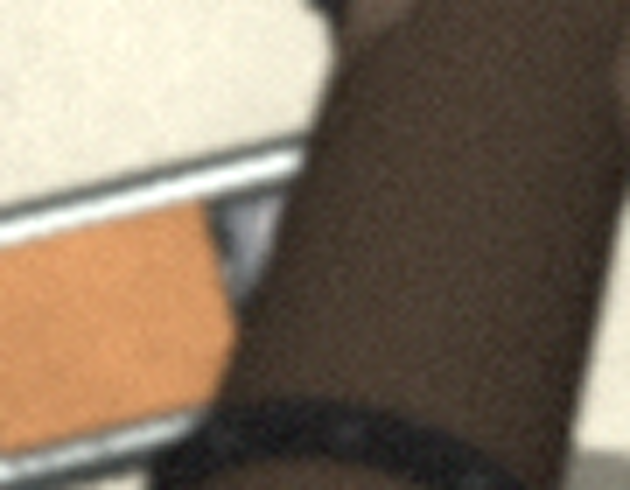

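View pics/s11zz.png

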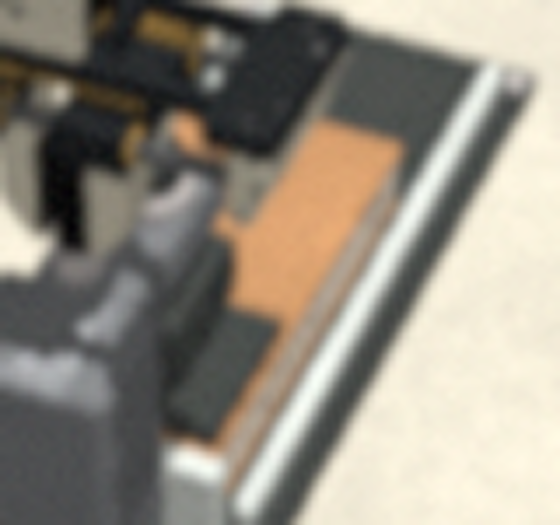

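One full turn is done and the tab's place at (230,215) in this view is clear and still flush. Continuing.

>>> {"api": "play_rows", "payload": {"rows": [[[-0.0285,-0.0057,0.001],[0,0,0],-1],[[-0.055,-0.0167,0.001],[0,0,0],-1],[[-0.0778,-0.0342,0.001],[0,0,0],-1],[[-0.0953,-0.057,0.001],[0,0,0],-1],[[-0.1063,-0.0835,0.001],[0,0,0],-1],[[-0.11,-0.112,0.001],[0,0,0],-1]]}}

```text
clock: 13.45
position: [0.4825, -0.0677, 0.1583]
ee_rot: [3.118, 0.379, 0.0]
force: [4.9, -3.2, -12.2]
width: 0.191
```

```bash
cat > look.py <<'E'
import sys
from h import *
t=sys.argv[1]
st(np.array([.5361,-.0545]))
im,d=snap('scene','s'+t)
A=cv2.resize(np.clip(im[190:240,240:300,::-1]*2.,0,255).astype('uint8'),(600,500),interpolation=2)
cv2.imwrite(f'pics/s{t}z.png',A)
E
python3 look.py 12
```

```text
13.45 [ 0.4825 -0.0677  0.1583] F [  4.9  -3.2 -12.2] w 17.5 r 55.2 th -180.0
```

View pics/s12z.png

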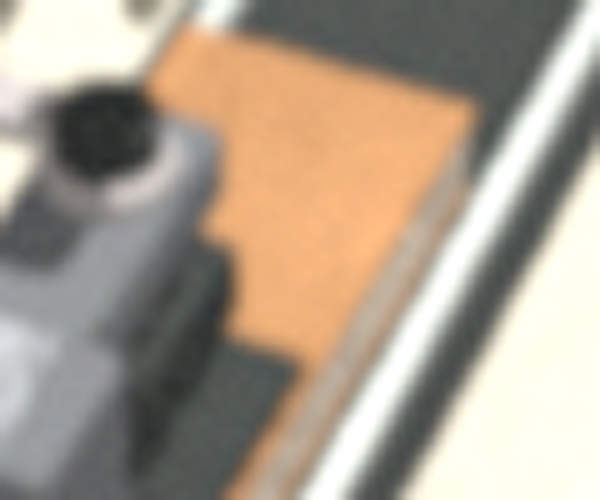

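The view of the housing end at (220,240) is clear and the tab is not out. I'm going to 585°.

>>> {"api": "play_rows", "payload": {"rows": [[[0.0047,-0.0285,0.002],[0,0,0],-1],[[0.0157,-0.055,0.002],[0,0,0],-1],[[0.0332,-0.0778,0.002],[0,0,0],-1]]}}

```text
clock: 13.8
position: [0.4889, -0.0257, 0.158]
ee_rot: [-3.118, -0.38, 0.002]
force: [-1.2, -4.5, 0.6]
width: 0.193
```

```bash
python3 look.py 13
```

```text
13.8 [ 0.4889 -0.0257  0.158 ] F [-1.2 -4.5  0.6] w 17.8 r 55.3 th -134.8
```

View pics/s13z.png

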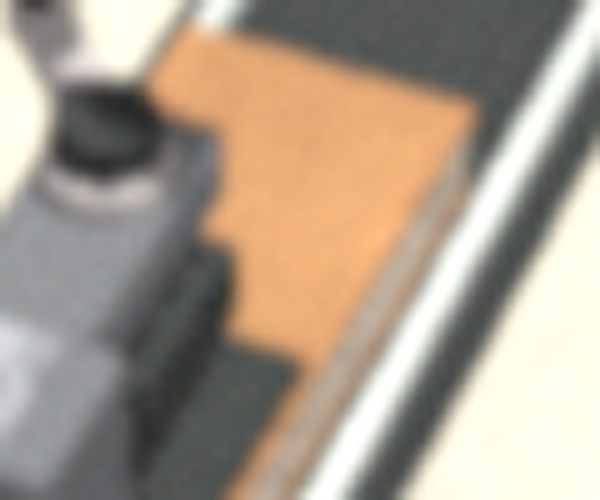

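>>> {"api": "play_rows", "payload": {"rows": [[[0.0228,-0.0175,0],[0,0,0],-1],[[0.0493,-0.0285,0],[0,0,0],-1],[[0.0778,-0.0322,0],[0,0,0],-1]]}}

```text
clock: 14.15
position: [0.5237, -0.0006, 0.158]
ee_rot: [-3.118, -0.381, 0.001]
force: [-3.1, -6.0, 3.1]
width: 0.187
```

```bash
python3 look.py 14
```

```text
14.15 [ 0.5237 -0.0006  0.158 ] F [-3.1 -6.   3.1] w 17.2 r 55.3 th -89.1
```

View pics/s14z.png

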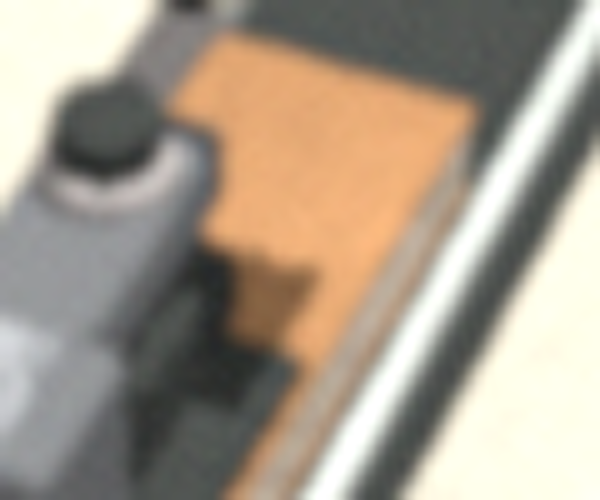

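>>> {"api": "play_rows", "payload": {"rows": [[[0.0285,0.0057,0],[0,0,0],-1],[[0.055,0.0167,0],[0,0,0],-1],[[0.0778,0.0342,0],[0,0,0],-1]]}}

```text
clock: 14.5
position: [0.5654, -0.0078, 0.1579]
ee_rot: [-3.117, -0.382, 0.001]
force: [-7.5, -3.0, 7.6]
width: 0.19
```

```bash
python3 look.py 15
```

```text
14.5 [ 0.5654 -0.0078  0.1579] F [-7.5 -3.   7.6] w 17.5 r 55.2 th -44.0
```

View pics/s15z.png

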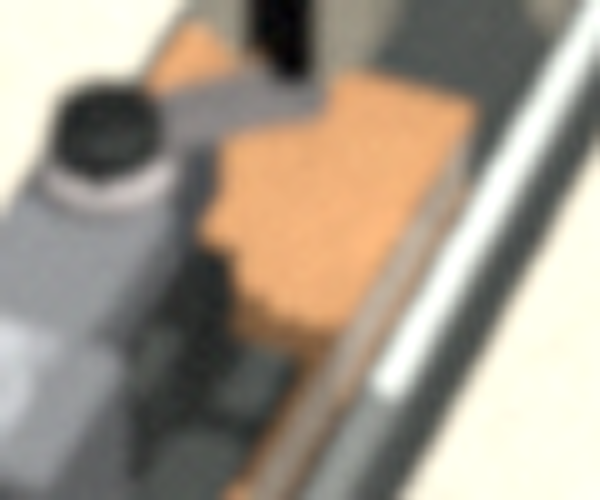

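>>> {"api": "play_rows", "payload": {"rows": [[[0.0155,0.0228,-0.001],[0,0,0],-1],[[0.0255,0.0493,-0.001],[0,0,0],-1],[[0.0292,0.0778,-0.001],[0,0,0],-1]]}}

```text
clock: 14.85
position: [0.5894, -0.041, 0.1581]
ee_rot: [-3.116, -0.384, -0.0]
force: [-5.3, 4.5, 3.7]
width: 0.188
```

```bash
python3 look.py 16
```

```text
14.85 [ 0.5894 -0.041   0.1581] F [-5.3  4.5  3.7] w 17.3 r 55.0 th -0.3
```

View pics/s16z.png

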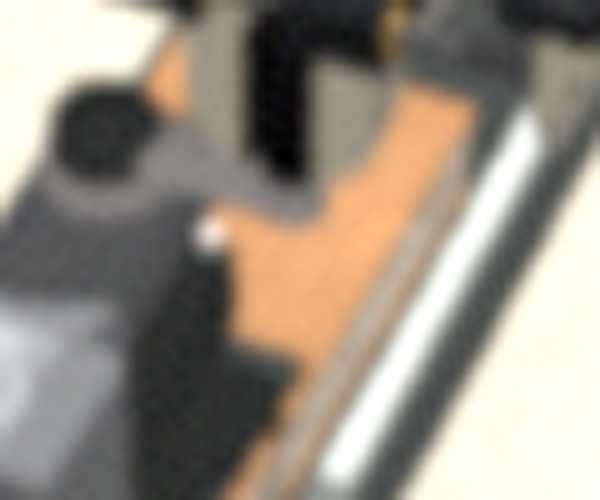

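A white spot has appeared at (208,232), right at the front of the housing, so the tab popped between 675° and 720°. I'm stopping here: release, lift, retreat and verify.

>>> {"api": "play_rows", "payload": {"rows": [[[0,0,0],[0,0,0],0],[[0,0,0],[0,0,0],0],[[0,0,0],[0,0,0],0],[[0,0,0],[0,0,0],0]]}}

```text
clock: 15.3
position: [0.5891, -0.0421, 0.1579]
ee_rot: [-3.118, -0.381, -0.0]
force: [0.1, -0.6, 0.1]
width: 0.478
```

>>> {"api": "play_rows", "payload": {"rows": [[[0,0,-0.03],[0,0,0],0],[[0,0,-0.1],[0,0,0],0],[[0,0,-0.2],[0,0,0],0],[[0,0,-0.25],[0,0,0],0],[[0,-0.1,-0.25],[0,0,0],0],[[0,-0.2,-0.25],[0,0,0],0],[[0,-0.3,-0.25],[0,0,0],0],[[0,-0.4,-0.25],[0,0,0],0],[[0,-0.5,-0.25],[0,0,0],0],[[0,-0.5,-0.25],[0,0,0],0]]}}

```text
clock: 16.3
position: [0.526, 0.2093, 0.2823]
ee_rot: [-3.113, -0.399, 0.002]
force: [0.3, -0.9, -0.3]
width: 0.497
```

Run:
```python
from h import *
s=arm.observe(); print(s['clock'],s['position'],s['force'],s['width'])
im,d=snap('scene','s20'); cv2.imwrite('pics/s20z.png',cv2.resize(np.clip(im[190:250,235:307,::-1]*2.,0,255).astype('uint8'),None,fx=10,fy=10,interpolation=2)[:600])
im,d=snap('top','t20'); cv2.imwrite('pics/t20z.png',cv2.resize(np.clip(im[160:225,240:320,::-1]*2.,0,255).astype('uint8'),None,fx=9,fy=9,interpolation=2))
```

```text
16.3 [0.52602925 0.2092634  0.28230685] [ 0.29420086 -0.88592527 -0.34905658] 0.49703260563846097
```

View pics/s20z.png

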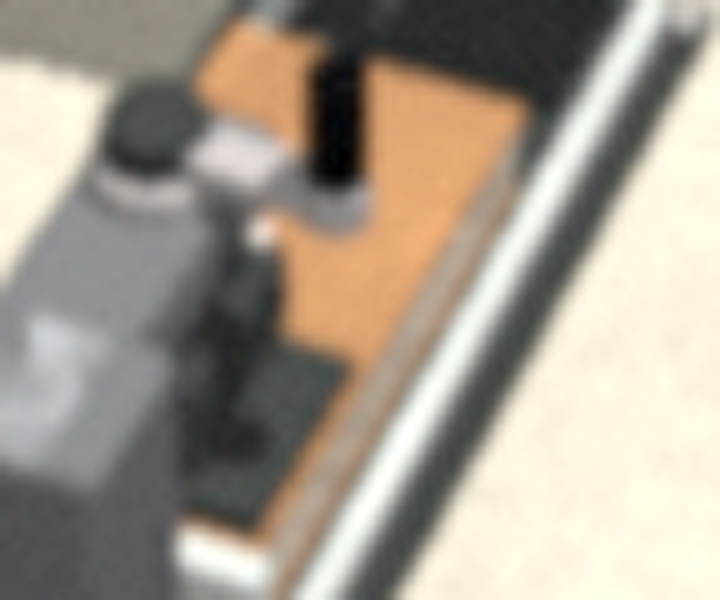

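View pics/t20z.png

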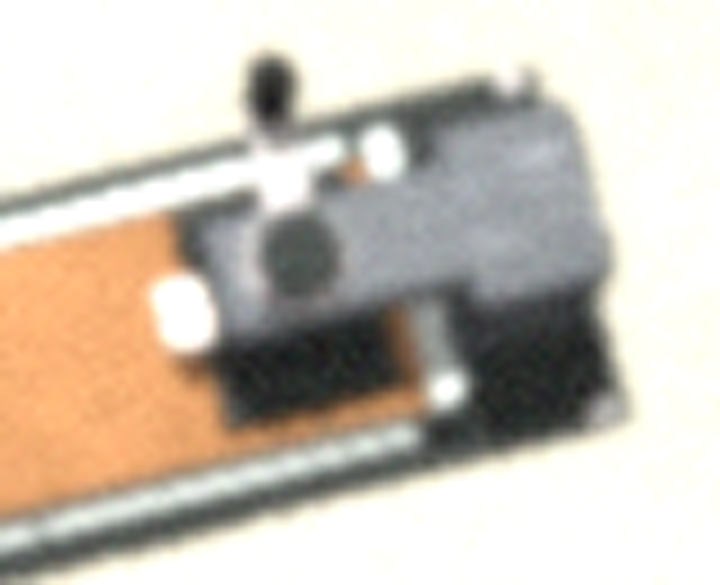

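Run:
```python
from h import *
D=np.load('pics/t20.npz'); im,d=D['im'],D['d']; P=cloud('top',d)
m=(im.min(-1)>95); m[:, :255]=0; m[:,266:]=0; m[:188]=0; m[203:]=0
v,u=np.where(m); print(list(zip(u.tolist(),v.tolist()))); z=np.median(P[m][:,2]); print('tab z',z)
pts=np.array([W2P(ray('top',(a,b),z)) for a,b in zip(u,v)]); print('x',pts[:,0].min(),pts[:,0].max(),'y',pts[:,1].min(),pts[:,1].max())
# pad near end check: orange blob left edge
hsv=cv2.cvtColor(im,cv2.COLOR_RGB2HSV)
c=np.array([W2P(ray('top',p,.048)) for p in []])
for a,b,t in((300,250,.168),): print('hub',W2P(ray('top',(240+a/9,160+b/9),t)))
k=ray('top',(240+270/9,160+85/9),.207); print('knob',k,W2P(k))
D0=np.load('pics/top0.npz')['im'].astype(int); diff=abs(D0-im).max(-1)
cv2.imwrite('pics/diff.png',np.clip(diff*3,0,255).astype('uint8'))
```

```text
[(257, 191), (258, 191), (259, 191), (260, 191), (261, 191), (257, 192), (258, 192), (259, 192), (260, 192), (261, 192), (262, 192), (257, 193), (258, 193), (259, 193), (260, 193), (261, 193), (262, 193), (257, 194), (258, 194), (259, 194), (260, 194), (261, 194), (262, 194), (263, 194), (257, 195), (258, 195), (259, 195), (260, 195), (261, 195), (262, 195), (263, 195), (258, 196), (259, 196), (260, 196), (261, 196), (262, 196), (263, 196), (258, 197), (259, 197), (260, 197), (261, 197), (262, 197), (263, 197), (259, 198), (260, 198), (261, 198)]
tab z 0.08698898597224847
x -0.052380470391744836 -0.03175208358595332 y -0.012204647078058921 0.01448758970865387
hub (np.float64(0.0008522961815981049), np.float64(-0.0010597898037000765))
knob [ 0.58855558 -0.04525264  0.207     ] (np.float64(0.0021441751667016), np.float64(0.05134291492071448))
```

View pics/t20.png

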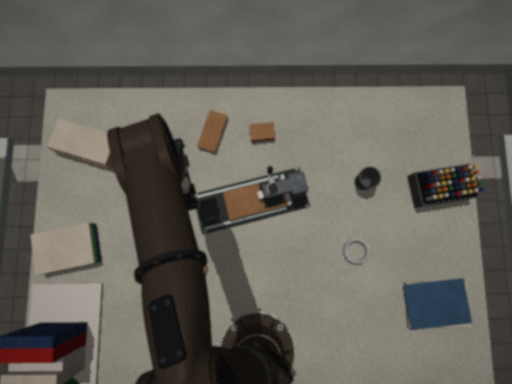

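The tab is clearly out: it is 26 mm wide and its outer end is at x ≈ -53 mm, about 16 mm of travel. The second notch would read about -61 mm. The pad is still home, and the knob is where I left it. Handing in.

```bash
python3 -c "
from cell import arm
s=arm.observe(); print(s['clock'],s['force'],abs(s['dq']).max()); print(arm.sign_off())"
```

```text
16.4 [ 0.97466042 -1.528564   -0.79899326] 0.04645174528820651
the job is handed in; nothing more can be done
None
```

The pad is home against the back stop, the crank is tightened until the tab popped to its first position, and the job is handed in at 16.4 s.

- **Sliding the pad:** I pushed it along the rails with about 6 N of drag. At the stop the force rose to about 15 N with no further movement, and the picture showed the pad flush with the stop.
- **Tightening:** I held the revolving knob and turned the crank clockwise about 1¾ turns, looking every 45° near the end. The tab was flush at 675° and out at 720°, so at most 45° of turn came after the pop. The second notch comes 120° after it. I then released the knob and retreated.
- **Last checks:** The tab measures 26 mm wide. Its outer end is about 53 mm ahead of the screw axis, which fits about 16 mm of travel rather than 25 mm. That travel figure uses a housing front I estimated at x ≈ -36 mm, not measured. The pad is still home and clamped, and the gripper is clear of everything. The other items in view of the top camera look unmoved. The retreated arm hid the glue bottle, so I could not check it.
- **What disagreed:**
  - **Tip height:** the camera put the fingertips about 15 mm above the reported tool point, not 8 mm below it. My first pass therefore went over the pad without touching it, and I used the measured height from then on.
  - **Stop position:** the fingers stopped about 4 mm earlier than I had calculated. I put this down to an error in my estimate of the press position or of the finger depth.

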